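Bring a stone-carving bench to readiness

TASK

Switch on the carving bench by pressing its three green buttons in lightly with a fingertip until each stays right in: first the one on the mains box, then the one on the dust extractor, and only then the one on the engraver's control unit, so that no stone dust is made without suction. Leave the red emergency stop alone, pick nothing up, do not shift the equipment, and do not disturb the slab, the seal stones or the bur block.

Things in the scene. Friction and masses are not known exactly. Their poses are not given: they have to be found in the camera images.
- mains_box: Bench mains box, loose on the bench: grey with a white top panel, 240 (x) x 110 (y) x 70 mm high, about 1.6 kg. Origin: centre of its underside; x runs along its length, from the green button's end to the blue socket covers. On top: the green button at x = -78 mm, a red emergency stop 40 mm across on a yellow disc at x = +4 mm (top 92 mm above the bench), two blue socket covers 6 mm high at x = +55 and +95 mm.
- mains_button_top (a point): Mains box's green button, at x = -78, y = 0 mm of the box; 92 mm above the bench when out. The cap is a green disc 30 mm across, its flat top 22 mm above the panel when out (off) and 14 mm when in (on); this point is the middle of the cap's top and moves down with it.
- mains_button (a joint): Travel of the mains box's green button: m, 0 = out (off), 0.008 = pressed right in (on, against its stop). It moves straight down under about 3 N all the way and latches: it stays as far in as it was pushed. It has switched on from 5.5 mm.
- stop_button (a joint): Travel of the red emergency stop, m: 0 = out, 0.006 = in; sprung. It must not be pressed (2 mm already counts).
- extractor: Dust extractor, loose on the bench: a white box 230 (x) x 240 (y) x 170 mm high, about 4.5 kg, black slotted intake on its front (-x) face, black carrying handle across its top, rising 36 mm above it, at x = +75 mm, y = -60 to +60 mm. Origin: centre of its underside.
- extractor_button_top (a point): Extractor's green button, at x = -70, y = +40 mm of the extractor; 192 mm above the bench when out. The cap is a green disc 30 mm across, its flat top 22 mm above the panel when out (off) and 14 mm when in (on); this point is the middle of the cap's top and moves down with it.
- extractor_button (a joint): Travel of the extractor's green button: m, 0 = out (off), 0.008 = pressed right in (on, against its stop). It moves straight down under about 3 N all the way and latches: it stays as far in as it was pushed. It has switched on from 5.5 mm.
- engraver: Engraver's control unit, loose on the bench: a blue box 190 (x) x 130 (y) x 85 mm high, about 2.2 kg, with a black top panel, grey speed dial (36 mm across, 14 mm high, at x = -4, y = -34 mm), small green display, and a silver handpiece lying along y in a rubber cradle at x = +66 mm (up to 32 mm above the top). Origin: centre of its underside.
- engraver_button_top (a point): Engraver control unit's green button, at x = -62, y = +25 mm of the unit; 107 mm above the bench when out. The cap is a green disc 30 mm across, its flat top 22 mm above the panel when out (off) and 14 mm when in (on); this point is the middle of the cap's top and moves down with it.
- engraver_button (a joint): Travel of the engraver's green button: m, 0 = out (off), 0.008 = pressed right in (on, against its stop). It moves straight down under about 3 N all the way and latches: it stays as far in as it was pushed. It has switched on from 5.5 mm.
- slab: Dark ink-stone slab 140 (x) x 180 (y) x 12 mm with ring lines on it, 0.75 kg, lying loose on a pile of fibreboards 150 x 190 x 74 mm high. Origin: centre of its underside. Not to be disturbed.
- red_seal: Brick-red seal-stone blank standing on end, 28 x 28 x 72 mm, loose. Origin: centre of its underside. Not to be disturbed.
- yellow_seal: Amber-yellow seal-stone blank standing on end, 32 x 32 x 58 mm, loose. Origin: centre of its underside. Not to be disturbed.
- bur_block: Pale wooden block 50 (x) x 85 (y) x 30 mm with two rows of metal burs standing in it, 65 mm high in all, loose. Origin: centre of its underside. Not to be disturbed.

How it is judged:
On the way, in this order (a step that is already met when the one before it is completed fails the run):
1. the mains box's green button is in (value of joint mains_button above 0.0055 m), for 0.1 s.
2. the extractor's green button is in (value of joint extractor_button above 0.0055 m), for 0.1 s.
3. the engraver's green button is in (value of joint engraver_button above 0.0055 m), for 0.1 s.
At the end, for the whole second after the job is handed in: All three green buttons are in by more than 5.5 of their 8 mm, the red stop is out, the mains box, extractor and engraver stand within 15 mm of where they were, the slab, seal stones and bur block within 10 mm, all at rest (value of joint each of mains_button, extractor_button, engraver_button above 0.0055 m and value of joint stop_button below 0.002 m and distance of each of mains_box, extractor, engraver from where it was at the start of the episode below 0.015 m and distance of each of slab, red_seal, yellow_seal, bur_block from where it was at the start of the episode below 0.01 m and linear speed of each of mains_box, extractor, engraver, slab, red_seal, yellow_seal, bur_block below 0.02 m/s); the robot touches nothing.
It fails at once if the extractor was switched on before the mains, or the engraver before the extractor ((value of joint extractor_button above 0.003 m and value of joint mains_button below 0.0055 m) or (value of joint engraver_button above 0.003 m and value of joint extractor_button below 0.0055 m)).
It fails at once if the emergency stop was pressed (value of joint stop_button above 0.002 m).
It fails at once if a piece of equipment was pressed hard (over 15 N) instead of lightly (contact force between the arm and mains_box above 15 N or contact force between the arm and extractor above 15 N or contact force between the arm and engraver above 15 N).
It fails at once if a piece of equipment was shifted more than 15 mm or lifted (distance of any of mains_box, extractor, engraver from where it was at the start of the episode above 0.015 m).
It fails at once if the slab, a seal stone or the bur block was moved more than 10 mm, lifted or knocked over (distance of any of slab, red_seal, yellow_seal, bur_block from where it was at the start of the episode above 0.01 m or angle between any of slab, red_seal, yellow_seal, bur_block's own z axis and vertical above 0.3 rad).
It also fails if it takes over 53 s, if anything falls off the work surface, if the arm or the gripper's body presses on something with over 40 N, if the wrist force passes 120 N, or if a joint passes its speed limit or range.

ROBOT

A 7-joint arm with a two-finger parallel gripper is mounted at the origin on the work surface. World frame = base frame: x ahead of the robot, y to its left, z up, the work surface at z = 0. Lengths are in m, angles in rad, forces in N, time in s.
With the tool pointing down it reaches from about 0.4 to 0.875 m from the base axis. Payload 19.3 kg.
Tool frame: the origin (TCP) lies midway between the tips of the shut fingers; the grasp point (between the pads) lies 19 mm behind it; x points along the fingers, y is the direction in which the jaws open and shut, and the axes are right-handed (so a half turn about x gives the same grasp; the last joint's range is limited). The gripper opens to 85 mm and grips with 20 to 120 N. Pads are 22 mm wide; open, the fingers measure 114 mm over their backs; the gripper's body (76 mm by 85 mm) begins 54 mm behind the grasp point. The pads swing forward as they close: fully open they stand 13 mm farther back than shut.
Start: joints at [1.059, 0.521, -0.036, 1.599, 0.021, 1.021, -0.113], TCP at [0.267, -0.565, 0.231] pointing down, gripper open.
Joint ranges: [-2.91, 2.91], [-0.3, 2.13], [-1.5, 1.42], [0.17, 2.43], [-1.26, 4.41], [0.16, 1.93], [-2.52, 2.52]. Speed limits (rad/s): [1.89, 1.89, 2.39, 2.39, 3.01, 3.01, 3.01].

INTERFACE

Orientations are given as [roll, pitch, yaw] about the fixed x, y, z axes, in that order (R = Rz(yaw) Ry(pitch) Rx(roll)).
In Python, from workcell import telemetry, vision, workorder gives the robot as it stands. The module is installed in compiled form; this text tells all that it offers.
- The arm moves only by the tool play_rows, never from a script. Its argument "deltas" is a list of rows, each a list of 7 numbers: the shift along the world's x, y, z in mm, then the turn, a rotation vector about the world's x, y, z in degrees, then the finger opening in mm, from 0 to 85.4. In form: [[x, y, z, wx, wy, wz, jaw], ...]. A call has 1 to 8 rows; each row shifts and turns the commanded pose from where the row before left it; what a row does not reach is not made up. A row lasts 1/8 s, in which the tool goes at most 62.5 mm and 10.7 degrees, less where a joint would pass 70% of its speed; a pose out of reach is approached as far as the arm can. A call with a gripper value outside its range is refused whole. The fingers move at their own pace and stop on an object; "grip_force" is the grip in N (left out, the last holds). Time passes only in rows, so rows that do not move let the fingers close. It gives the time, the measured TCP pose, the force and the opening at its end, in the units of the state.
- telemetry.observe(): the state, without advancing time (a new reading comes with each control period).
- vision.grab_frame(name): name is "scene" or "top"; returns the picture (480x640x3 uint8, red, green, blue); there is no depth.
- vision.camera_info(name): a dict with "mtx" (3x3 intrinsics, pixels), "k1" (the pictures are not rectified: a ray, as slopes to the right and down, at radius r is drawn at 1 + k1 r^2 times it, then the intrinsics apply), "rvec" (rotation vector, rad) and "tvec" (3), from world to camera coordinates, as OpenCV has them. Camera axes: x right, y down, z forward; pixel columns grow to the right and rows downward; lengths in m; the calibration is good to about 2 mm. A picture is of the moment at which its call begins. camera_info takes no time and is no camera call.
- workorder.job_done(): hands the job in, once; it reports no verdict.
The state is a dict: "clock": time; "qpos": joint angles; "qd": joint speeds; "joint_efforts": joint torques, N m; "position": TCP position; "tool_rot": TCP orientation; "force": force on the tool from outside, world axes, zero at the start; "moment": the same for the moment, N m; "grip_width": finger opening in m.
Only numpy, scipy, OpenCV 4.12 (cv2) and the standard library are available. Lean on these libraries where they do the work, as an engineer would, in place of code of your own. Each camera call takes 0.05 s, during which the arm holds its last target. There are 200 camera calls.

## Working session

There is one attempt and no reset: what is moved stays moved. The work goes in short steps, Python scripts to look and compute and a tool call to move; the robot and the scene stay as the last step left them, time stands still between calls to the robot, and variables do not carry over. Pictures are saved under pics/ and viewed, about 8 in all and at most 12, crops included, and the job is handed in when it is done.

Besides the shell and the picture viewer there is one more tool, called after "Emit:" as a command line: name --pt "numbers of a row" for each row, then --argument value for the rest. play_rows: Moves the arm, as the interface text tells. Its arguments: {"type":"object","properties":{"deltas":{"type":"array","items":{"type":"array","items":{"type":"number"}}},"grip_force":{"type":"number"}},"required":["deltas"]}

```bash
mkdir -p pics; cat > h.py <<'E'
import numpy as np, cv2
from workcell import telemetry, vision, workorder
def cam(n):
    c=vision.camera_info(n); return np.array(c["mtx"],float),float(c["k1"]),cv2.Rodrigues(np.array(c["rvec"],float))[0],np.array(c["tvec"],float).ravel()
def ray(n,uv):
    K,k1,R,t=cam(n)
    d=np.array([k1,0,0,0,0.]); 
    p=cv2.undistortPoints(np.array([[uv]],float),K,d).ravel()
    return -R.T@t, R.T@np.array([p[0],p[1],1])
def onplane(n,uv,z):
    o,d=ray(n,uv); return o+d*(z-o[2])/d[2]
def proj(n,P):
    K,k1,R,t=cam(n)
    return cv2.projectPoints(np.array(P,float).reshape(-1,1,3),cv2.Rodrigues(R)[0],t,K,np.array([k1,0,0,0,0.]))[0].reshape(-1,2)
def save(n,f):
    im=vision.grab_frame(n); cv2.imwrite(f,im[:,:,::-1]); return im
E
python3 - <<'E'
from h import *
for n in("scene","top"):
    im=save(n,f"pics/{n}0.png"); K,k,R,t=cam(n); print(n,K.tolist(),k,(-R.T@t).round(3))
    hsv=cv2.cvtColor(im,cv2.COLOR_RGB2HSV)
    m=cv2.inRange(hsv,(40,90,50),(85,255,255))
    c,l,s,ce=cv2.connectedComponentsWithStats(m)
    for i in range(1,c):
        if s[i,4]>25: print(s[i],ce[i].round(1),[onplane(n,ce[i],z).round(3)[:2].tolist() for z in(.092,.192,.107)])
s=telemetry.observe();print(s)
E
```

```text
scene [[520.8343614184723, 0.0, 319.56261432673995], [0.0, 520.8343614184723, 227.6260650007903], [0.0, 0.0, 1.0]] 0.016670243956508415 [ 1.147 -0.602  0.787]
[322   0   8  31  66] [326.3  14.2] [[-0.936, 1.322], [-0.636, 1.045], [-0.891, 1.281]]
[336   1  15  46 226] [343.6  23.2] [[-0.758, 1.276], [-0.484, 1.005], [-0.717, 1.235]]
[356   0  41  58 736] [376.6  20.4] [[-0.695, 1.445], [-0.43, 1.151], [-0.655, 1.401]]
[399  24   8  15  29] [402.2  31.6] [[-0.484, 1.397], [-0.249, 1.11], [-0.448, 1.354]]
[388  44  11  14  44] [392.   49.4] [[-0.331, 1.155], [-0.119, 0.902], [-0.3, 1.117]]
[391 195  10   8  59] [395.3 198.2] [[0.472, 0.272], [0.569, 0.146], [0.487, 0.253]]
[371 235  15  11 123] [377.8 239.6] [[0.56, 0.115], [0.645, 0.011], [0.573, 0.099]]
[194 293  17  13 163] [201.7 299. ] [[0.472, -0.278], [0.569, -0.325], [0.487, -0.285]]
[166 324  12   7  30] [171.7 326.6] [[0.498, -0.356], [0.592, -0.391], [0.512, -0.361]]
top [[498.8738962222383, 0.0, 318.5166786362987], [0.0, 498.8738962222383, 242.3333814844924], [0.0, 0.0, 1.0]] 0.03702538054948231 [0.431 0.007 1.119]
[304 175
[... 325 characters left out ...]
8, 0.274]]
{'clock': 0.1, 'qpos': array([ 1.0587993 ,  0.52199463, -0.03633266,  1.59990726,  0.02121756,
        1.0210949 , -0.11278222]), 'qd': array([ 6.77697998e-04, -1.17022624e-03,  2.01273168e-03, -5.01855082e-04,
        1.81637537e-03, -5.64699160e-06, -2.62248667e-04]), 'joint_efforts': array([ 6.41853490e-03, -9.28489780e+01,  1.98571265e+00, -3.70530117e+01,
        1.83443382e-02,  5.48012409e-03, -1.16292972e-05]), 'position': array([ 0.26707669, -0.56475011,  0.23077383]), 'tool_rot': array([-1.49012207,  1.5697777 ,  2.09328733]), 'force': array([0.1315935 , 0.52499743, 0.44230729]), 'moment': array([ 0.06435611, -0.06621698,  0.03283314]), 'grip_width': 0.08547015371954203}
```

View pics/top0.png

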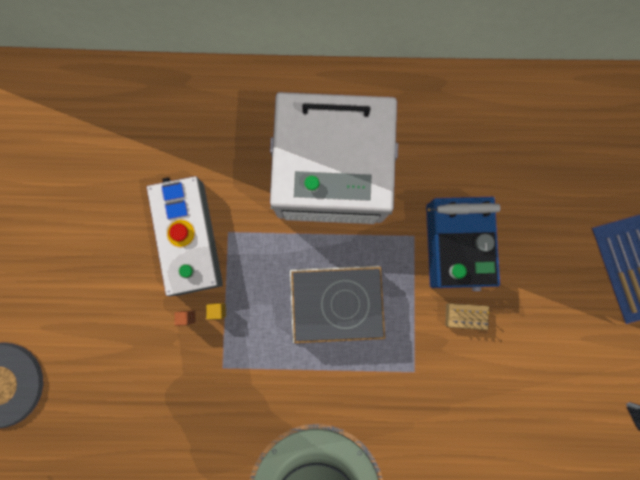

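View pics/scene0.png

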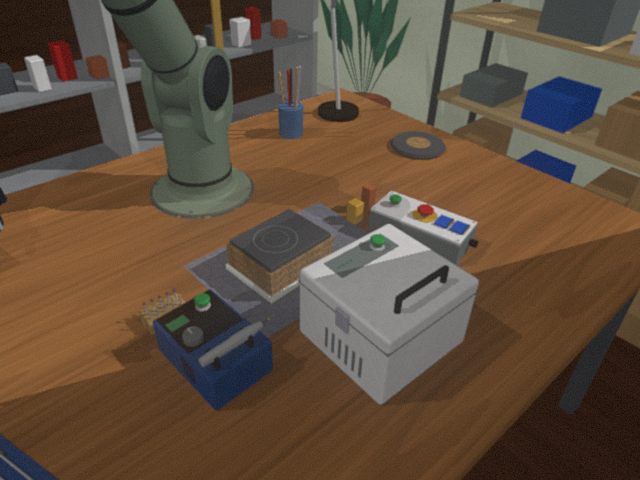

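The top view (up is +x, left is +y) shows the green caps at px (185,270) mains, (311,182) extractor and (459,270) engraver. The red stop is at (179,233), the seals at (182,318) and (214,312), and the burs at (468,317). The scene view agrees with this, and the space above everything is clear. I'll close the fingers and travel high to the mains button.

Emit:
play_rows --pt "0 0 30 0 0 0 0" --pt "30 30 20 0 0 0 0" --pt "40 40 10 0 0 0 0" --pt "43 43 10 0 0 0 0" --pt "43 43 0 0 0 0 0" --pt "43 43 0 0 0 0 0" --pt "43 43 0 0 0 0 0" --pt "33 38 0 0 0 0 0" --grip_force 20

```text
clock: 1.1
position: [0.5436, -0.2829, 0.301]
tool_rot: [-1.525, 1.57, 2.06]
force: [0.7, -1.0, -0.2]
grip_width: 0.0003
```

```bash
python3 - <<'E'
from h import *
# refine: cap top only (brighter face) and box outlines, top view
im=cv2.imread("pics/top0.png")[:,:,::-1].copy()
hsv=cv2.cvtColor(im,cv2.COLOR_RGB2HSV)
for nm,(u,v),z in(("mains",(185,270),.092),("ext",(311,182),.192),("eng",(459,270),.107)):
    m=np.zeros((480,640),np.uint8); m[v-14:v+14,u-14:u+14]=cv2.inRange(hsv,(40,90,50),(85,255,255))[v-14:v+14,u-14:u+14]
    ys,xs=np.nonzero(m); V=hsv[ys,xs,2]; thr=cv2.threshold(V.reshape(-1,1),0,255,cv2.THRESH_OTSU)[0]
    b=V>thr; c=(xs[b].mean(),ys[b].mean())
    print(nm,thr,b.sum(),len(b),c,onplane("top",c,z).round(4), "expected cap area",np.pi*(498*.015/(1.119-z))**2)
E
```

```text
mains 124.0 108 134 (np.float64(184.24074074074073), np.float64(270.3240740740741)) [0.4688 0.2801 0.092 ] expected cap area 166.20733620076695
ext 139.0 129 183 (np.float64(311.0), np.float64(181.67441860465115)) [0.6373 0.023  0.192 ] expected cap area 204.00067669507098
eng 107.0 140 199 (np.float64(458.12142857142857), np.float64(270.62857142857143)) [ 0.4796 -0.2772  0.107 ] expected cap area 171.1709461791493
```

Emit:
play_rows --pt "12 50 0 0 0 0 0" --pt "12 50 0 0 0 0 0" --pt "12 50 0 0 0 0 0" --pt "12 50 0 0 0 0 0" --pt "6 50 0 0 0 0 0" --pt "0 50 0 0 0 0 0" --pt "-15 50 0 0 0 0 0" --pt "-25 50 0 0 0 0 0"

```text
clock: 2.1
position: [0.5556, 0.1166, 0.3008]
tool_rot: [-0.457, 1.57, 3.126]
force: [0.4, 0.4, -0.1]
grip_width: 0.0
```

Emit:
play_rows --pt "-25 45 0 0 0 0 0" --pt "-25 45 0 0 0 0 0" --pt "-20 40 0 0 0 0 0" --pt "-15 25 0 0 0 0 0" --pt "0 0 0 0 0 0 0" --pt "0 0 0 0 0 0 0"

```text
clock: 2.85
position: [0.4715, 0.2693, 0.3011]
tool_rot: [0.742, 1.57, -1.959]
force: [-0.1, -0.6, 0.3]
grip_width: 0.0003
```

Emit:
play_rows --pt "-3.5 10 -45 0 0 0 0" --pt "0 0 -50 0 0 0 0" --pt "0 0 -45 0 0 0 0" --pt "0 0 -30 0 0 0 0" --pt "0 0 -16 0 0 0 0" --pt "0 0 0 0 0 0 0" --pt "0 0 0 0 0 0 0"

```text
clock: 3.72
position: [0.4684, 0.2801, 0.1164]
tool_rot: [-3.06, 1.569, 0.523]
force: [-0.5, -0.1, 0.4]
grip_width: -0.0002
```

```bash
python3 - <<'E'
from h import *
s=telemetry.observe();print(s['position'],s['force'])
im=save("scene","pics/s1.png"); p=proj("scene",s['position'])[0]; print(p)
t=save("top","pics/t1.png")
u,v=[int(a) for a in p]
a=cv2.resize(im[v-60:v+60,u-60:u+60],(480,480),interpolation=cv2.INTER_CUBIC)
cv2.imwrite("pics/c1.png",a[:,:,::-1])
E
```

```text
[0.46836185 0.28014568 0.11638457] [-0.52379851 -0.12002242  0.37191087]
[397.5038879  188.07884362]
```

View pics/c1.png

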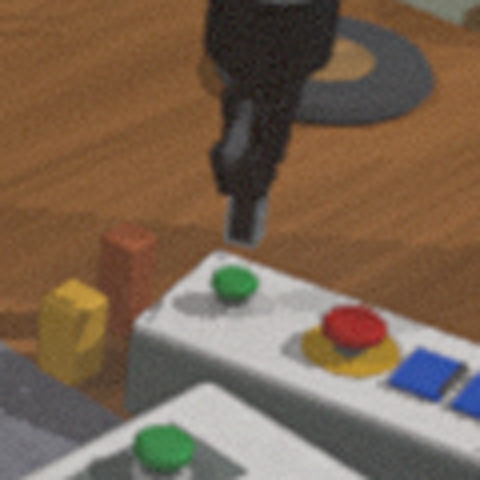

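The crop shows the shut fingertips at (245,240), right above the mains cap at (235,285) and well clear of the red stop. Next is a slow descent.

Emit:
play_rows --pt "0 0 -10 0 0 0 0" --pt "0 0 -8 0 0 0 0" --pt "0 0 -3 0 0 0 0" --pt "0 0 -1 0 0 0 0" --pt "0 0 -1 0 0 0 0" --pt "0 0 -1 0 0 0 0" --pt "0 0 0 0 0 0 0"

```text
clock: 4.7
position: [0.4678, 0.2801, 0.0914]
tool_rot: [-2.924, 1.571, 0.66]
force: [0.2, 0.1, 0.8]
grip_width: -0.0002
```

Emit:
play_rows --pt "0 0 -1 0 0 0 0" --pt "0 0 -1 0 0 0 0" --pt "0 0 0 0 0 0 0"

```text
clock: 5.08
position: [0.4677, 0.28, 0.0892]
tool_rot: [-2.039, 1.571, 1.544]
force: [0.3, -0.8, 0.9]
grip_width: 0.0
```

Emit:
play_rows --pt "0 0 -1 0 0 0 0" --pt "0 0 -1 0 0 0 0" --pt "0 0 0 0 0 0 0"

```text
clock: 5.45
position: [0.4677, 0.28, 0.0872]
tool_rot: [-0.099, 1.571, -2.799]
force: [0.9, 0.0, 0.1]
grip_width: -0.0002
```

Emit:
play_rows --pt "0 0 -1 0 0 0 0" --pt "0 0 -1 0 0 0 0"

```text
clock: 5.7
position: [0.4677, 0.28, 0.0852]
tool_rot: [-0.552, 1.571, 3.032]
force: [-0.8, -0.2, 2.9]
grip_width: -0.0001
```

```bash
python3 - <<'E'
from h import *
s=telemetry.observe();print(s['position'],s['force'],s['moment'],s['joint_efforts'])
im=save("scene","pics/s2.png"); p=proj("scene",s['position'])[0]; print(p)
u,v=[int(a) for a in p]
a=cv2.resize(im[v-40:v+40,u-40:u+40],(480,480),interpolation=cv2.INTER_CUBIC)
cv2.imwrite("pics/c2.png",a[:,:,::-1])
E
```

```text
[0.46767353 0.28001121 0.08523977] [-0.75033246 -0.22935207  2.89216046] [-0.04185623  0.08905832 -0.02398309] [ 6.55835518e-02 -8.77589679e+01 -3.20996024e+00 -2.50986832e+01
  3.40240623e-02 -1.24378782e-01  1.84011552e-02]
[395.88104437 198.63701334]
```

View pics/c2.png

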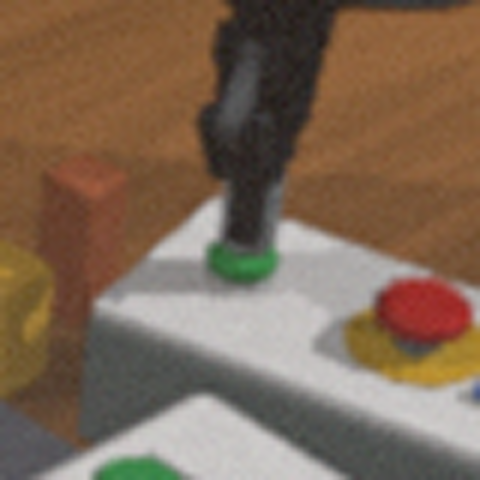

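The tips are on the mains cap, which is going down under about 3 N. I'll carry on to the stop in small steps.

Emit:
play_rows --pt "0 0 -0.6 0 0 0 0"

```text
clock: 5.88
position: [0.4677, 0.28, 0.0847]
tool_rot: [0.057, 1.571, -2.642]
force: [-0.7, -0.5, 2.7]
grip_width: -0.0003
```

Emit:
play_rows --pt "0 0 -0.6 0 0 0 0"

```text
clock: 6.0
position: [0.4677, 0.28, 0.0841]
tool_rot: [-0.275, 1.571, -2.975]
force: [-1.0, -0.9, 7.0]
grip_width: 0.0
```

Emit:
play_rows --pt "0 0 -0.4 0 0 0 0"

```text
clock: 6.12
position: [0.4677, 0.28, 0.084]
tool_rot: [2.76, 1.571, 0.06]
force: [-2.9, -2.7, 15.1]
grip_width: -0.0002
```

That last 0.4 mm was too much: the wrist read about 15 N, which is right at the limit. I'll lift off at once and stop at around 5–7 N on the other two.

Emit:
play_rows --pt "0 0 3 0 0 0 0" --pt "0 0 20 0 0 0 0" --pt "0 0 40 0 0 0 0" --pt "0 0 50 0 0 0 0" --pt "0 0 50 0 0 0 0" --pt "0 0 50 0 0 0 0"

```text
clock: 6.88
position: [0.4675, 0.2798, 0.2984]
tool_rot: [-1.995, 1.571, 1.588]
force: [-0.3, -0.5, 0.9]
grip_width: 0.0
```

Emit:
play_rows --pt "25 -45 0 0 0 0 0" --pt "28 -45 0 0 0 0 0" --pt "28 -45 0 0 0 0 0" --pt "30 -45 0 0 0 0 0" --pt "30 -45 0 0 0 0 0" --pt "28 -32 0 0 0 0 0" --pt "0 0 0 0 0 0 0"

```text
clock: 7.75
position: [0.6378, 0.0197, 0.2958]
tool_rot: [0.553, 1.57, -2.151]
force: [-0.3, 0.2, -0.5]
grip_width: 0.0001
```

```bash
python3 - <<'E'
from h import *
s=telemetry.observe();print(s['position'],s['force'])
im=save("scene","pics/s3.png"); im0=cv2.imread("pics/scene0.png")[:,:,::-1]
for f in(im0,im):
    h=cv2.cvtColor(np.ascontiguousarray(f),cv2.COLOR_RGB2HSV)
    m=cv2.inRange(h,(40,90,50),(85,255,255)); b=m[180:215,375:420]; y,x=np.nonzero(b); print("mains cap px",x.mean()+375,y.mean()+180,y.min()+180,y.max()+180)
print("pred out/in",proj("scene",[[.468,.279,.092],[.468,.279,.084]]))
a=np.hstack([cv2.resize(np.ascontiguousarray(f[170:270,350:480]),(390,300),interpolation=cv2.INTER_CUBIC) for f in (im0,im)])
cv2.imwrite("pics/c3.png",a[:,:,::-1])
E
```

```text
[0.63777366 0.01965136 0.29583448] [-0.29369573  0.19980383 -0.54541166]
mains cap px 395.271186440678 198.23728813559322 195 202
mains cap px 394.80645161290323 200.91935483870967 198 204
pred out/in [[396.00403403 196.54522784]
 [395.65541353 199.25055865]]
```

View pics/c3.png

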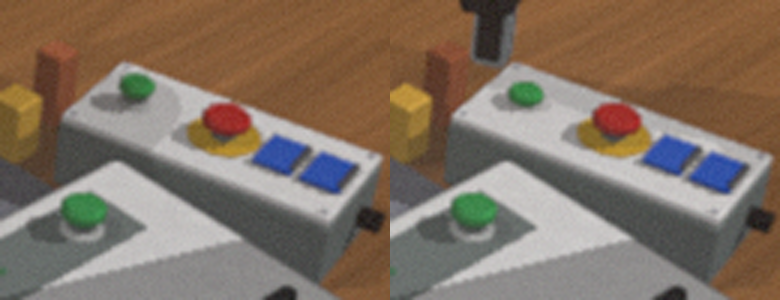

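The before/after pair shows the mains cap dropped 2.7 px, exactly what 8 mm predicts, and the box hasn't moved. Now the extractor.

Emit:
play_rows --pt "-0.5 3 -30 0 0 0 0" --pt "0 0 -30 0 0 0 0" --pt "0 0 -22 0 0 0 0" --pt "0 0 -12 0 0 0 0" --pt "0 0 -5 0 0 0 0" --pt "0 0 0 0 0 0 0" --pt "0 0 0 0 0 0 0"

```text
clock: 8.68
position: [0.6365, 0.0261, 0.1985]
tool_rot: [2.818, 1.57, 0.118]
force: [0.1, 0.0, -0.3]
grip_width: 0.0001
```

Emit:
play_rows --pt "0 0 -1 0 0 0 0" --pt "0 0 -1 0 0 0 0" --pt "0 0 -1 0 0 0 0"

```text
clock: 9.05
position: [0.6362, 0.026, 0.1947]
tool_rot: [3.038, 1.571, 0.338]
force: [0.2, 0.1, -0.1]
grip_width: 0.0001
```

Emit:
play_rows --pt "0.5 -2.5 0 0 0 0 0" --pt "0 0 -1 0 0 0 0" --pt "0 0 -1 0 0 0 0" --pt "0 0 -1 0 0 0 0" --pt "0 0 -1 0 0 0 0"

```text
clock: 9.68
position: [0.6367, 0.0236, 0.1906]
tool_rot: [-1.366, 1.571, 2.217]
force: [-0.2, 0.5, 1.0]
grip_width: -0.0001
```

Emit:
play_rows --pt "0 0 -1 0 0 0 0" --pt "0 0 -1 0 0 0 0"

```text
clock: 9.93
position: [0.6367, 0.0235, 0.1886]
tool_rot: [-1.493, 1.571, 2.09]
force: [0.0, 0.1, 0.2]
grip_width: -0.0
```

Emit:
play_rows --pt "0 0 -1 0 0 0 0"

```text
clock: 10.05
position: [0.6367, 0.0235, 0.1877]
tool_rot: [3.012, 1.571, 0.312]
force: [-1.3, -1.1, 3.4]
grip_width: -0.0002
```

Emit:
play_rows --pt "0 0 -1 0 0 0 0"

```text
clock: 10.18
position: [0.6367, 0.0235, 0.1868]
tool_rot: [3.105, 1.571, 0.406]
force: [-1.4, 0.2, 2.7]
grip_width: 0.0002
```

Emit:
play_rows --pt "0 0 -1 0 0 0 0"

```text
clock: 10.3
position: [0.6367, 0.0235, 0.1858]
tool_rot: [2.797, 1.571, 0.097]
force: [-1.8, 0.2, 2.5]
grip_width: 0.0
```

Emit:
play_rows --pt "0 0 -0.7 0 0 0 0"

```text
clock: 10.42
position: [0.6367, 0.0235, 0.185]
tool_rot: [3.12, 1.571, 0.42]
force: [-1.3, -0.2, 2.6]
grip_width: 0.0001
```

Emit:
play_rows --pt "0 0 -0.3 0 0 0 0"

```text
clock: 10.55
position: [0.6367, 0.0235, 0.1847]
tool_rot: [2.655, 1.571, -0.045]
force: [-1.3, -0.3, 2.3]
grip_width: 0.0
```

Emit:
play_rows --pt "0 0 -0.2 0 0 0 0"

```text
clock: 10.68
position: [0.6367, 0.0236, 0.1845]
tool_rot: [-2.655, 1.571, 0.929]
force: [-0.8, 0.8, 1.6]
grip_width: 0.0001
```

About 7.5 mm in, under about 3 N, which is plenty. I'll lift and go to the engraver.

Emit:
play_rows --pt "0 0 5 0 0 0 0" --pt "0 0 30 0 0 0 0" --pt "0 0 40 0 0 0 0" --pt "0 0 40 0 0 0 0" --pt "-10 -45 0 0 0 0 0" --pt "-20 -48 0 0 0 0 0" --pt "-27 -48 0 0 0 0 0" --pt "-30 -48 0 0 0 0 0"

```text
clock: 11.68
position: [0.5488, -0.1669, 0.2997]
tool_rot: [2.441, 1.57, -0.259]
force: [0.5, -0.8, -0.3]
grip_width: 0.0005
```

Emit:
play_rows --pt "-30 -48 0 0 0 0 0" --pt "-25 -40 0 0 0 0 0" --pt "-15 -26 0 0 0 0 0" --pt "0 0 -40 0 0 0 0" --pt "0 0 0 0 0 0 0" --pt "0 0 0 0 0 0 0"

```text
clock: 12.42
position: [0.4803, -0.2793, 0.2607]
tool_rot: [2.427, 1.57, -0.272]
force: [-0.0, 0.0, 0.5]
grip_width: 0.0
```

```bash
python3 - <<'E'
from h import *
s=telemetry.observe();print(s['position'],s['force'])
im=save("scene","pics/s4.png"); im0=cv2.imread("pics/scene0.png")[:,:,::-1]
for f in(im0,im):
    h=cv2.cvtColor(np.ascontiguousarray(f),cv2.COLOR_RGB2HSV)
    m=cv2.inRange(h,(40,90,50),(85,255,255))
    for (u,v) in((395,198),(378,240),(202,300)):
        b=m[v-15:v+15,u-15:u+15]; y,x=np.nonzero(b); print(x.mean()+u-15,y.mean()+v-15,len(x))
print("pred out/in",proj("scene",[[.637,.023,.192],[.637,.023,.184]]))
E
```

```text
[ 0.48033515 -0.27926333  0.26071282] [-0.04937554  0.04527268  0.46988536]
395.271186440678 198.23728813559322 59
377.7723577235772 239.5528455284553 123
201.67484662576686 298.9877300613497 163
395.140350877193 200.87719298245614 57
377.5079365079365 240.9206349206349 126
201.63636363636363 298.96363636363634 165
pred out/in [[378.99833816 235.35783159]
 [378.62663198 238.6897396 ]]
```

```bash
python3 - <<'E'
from h import *
im=cv2.imread("pics/s4.png");im0=cv2.imread("pics/scene0.png")
a=np.hstack([cv2.resize(f[185:265,345:425],(400,400),interpolation=cv2.INTER_CUBIC) for f in (im0,im)])
cv2.imwrite("pics/c4.png",a)
for f in(im0,im):
    h=cv2.cvtColor(f,cv2.COLOR_BGR2HSV); m=cv2.inRange(h,(40,90,50),(85,255,255))
    for u,v in((395,198),(378,240)):
        print([int((m[y,u-15:u+15]>0).sum()) for y in range(v-10,v+12)])
    # white collar rows beneath extractor cap
    print(f[232:256,377].sum(1)//3)
E
```

```text
[0, 0, 0, 0, 0, 0, 0, 4, 8, 10, 10, 10, 10, 6, 1, 0, 0, 0, 0, 0, 0, 0]
[0, 0, 0, 0, 0, 8, 11, 13, 14, 15, 15, 14, 13, 11, 7, 2, 0, 0, 0, 0, 0, 0]
[195 185 130  88  85  91  91  91  89  84  88  80  70  66  66  90 140 157
 131 110 108 102 107 110]
[0, 0, 0, 0, 0, 0, 0, 0, 0, 0, 6, 9, 9, 11, 10, 8, 4, 0, 0, 0, 0, 0]
[0, 0, 0, 0, 0, 0, 7, 10, 12, 14, 14, 14, 14, 14, 12, 10, 5, 0, 0, 0, 0, 0]
[173 172 150 103  78  76  78  83  86  77  81  81  81  66  65  74 101 127
 118 100  99  97  94  95]
```

View pics/c4.png

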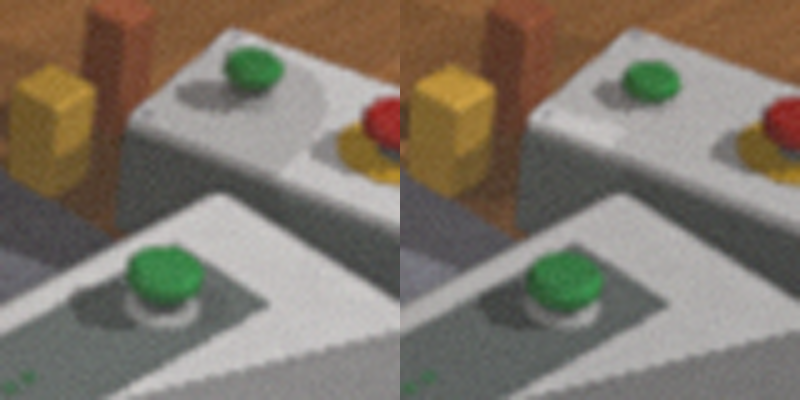

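The image check disagrees with the arm height. The extractor cap is only about 3.5–4 mm in: it moved 1.4 px where 3.3 was expected, and the collar still shows. The mains cap is fully in. I'll go back and press the extractor on until the force rises at its stop, before touching the engraver.

Emit:
play_rows --pt "0 0 40 0 0 0 0" --pt "15 26 0 0 0 0 0" --pt "25 40 0 0 0 0 0" --pt "30 48 0 0 0 0 0" --pt "30 48 0 0 0 0 0" --pt "27 48 0 0 0 0 0" --pt "20 48 0 0 0 0 0" --pt "9.5 44.5 0 0 0 0 0"

```text
clock: 13.48
position: [0.6371, 0.0254, 0.3007]
tool_rot: [2.958, 1.569, 0.259]
force: [-0.1, -1.1, -0.6]
grip_width: 0.0001
```

Emit:
play_rows --pt "0 0 -30 0 0 0 0" --pt "0 0 -35 0 0 0 0" --pt "0 0 -30 0 0 0 0" --pt "0 0 -12 0 0 0 0" --pt "0 0 0 0 0 0 0" --pt "0 0 0 0 0 0 0"

```text
clock: 14.22
position: [0.6369, 0.0231, 0.194]
tool_rot: [2.787, 1.569, 0.087]
force: [0.1, -0.6, 0.5]
grip_width: 0.0
```

Emit:
play_rows --pt "0 0 -4 0 0 0 0" --pt "0 0 -3 0 0 0 0" --pt "0 0 -1 0 0 0 0" --pt "0 0 -1 0 0 0 0"

```text
clock: 14.72
position: [0.6362, 0.023, 0.1836]
tool_rot: [0.13, 1.571, -2.57]
force: [-1.4, -0.7, 2.5]
grip_width: 0.0001
```

Emit:
play_rows --pt "0 0 -0.6 0 0 0 0"

```text
clock: 14.85
position: [0.6361, 0.023, 0.1829]
tool_rot: [-0.15, 1.571, -2.849]
force: [-2.2, 0.5, 2.5]
grip_width: 0.0001
```

Emit:
play_rows --pt "0 0 -0.5 0 0 0 0"

```text
clock: 14.98
position: [0.6361, 0.023, 0.1824]
tool_rot: [-0.429, 1.571, -3.129]
force: [-1.4, -1.3, 2.4]
grip_width: 0.0
```

Emit:
play_rows --pt "0 0 -0.5 0 0 0 0"

```text
clock: 15.1
position: [0.6362, 0.023, 0.1819]
tool_rot: [-0.474, 1.571, 3.11]
force: [-2.3, 0.3, 2.6]
grip_width: 0.0001
```

Emit:
play_rows --pt "0 0 -0.5 0 0 0 0"

```text
clock: 15.22
position: [0.6362, 0.023, 0.1814]
tool_rot: [-0.346, 1.571, -3.046]
force: [-1.6, -0.7, 3.4]
grip_width: 0.0003
```

Emit:
play_rows --pt "0 0 -0.3 0 0 0 0"

```text
clock: 15.35
position: [0.6362, 0.023, 0.181]
tool_rot: [-0.668, 1.571, 2.915]
force: [-2.4, 0.1, 2.4]
grip_width: -0.0002
```

Emit:
play_rows --pt "0 0 -0.3 0 0 0 0"

```text
clock: 15.48
position: [0.6362, 0.023, 0.1808]
tool_rot: [-0.287, 1.571, -2.986]
force: [-2.1, -1.6, 2.4]
grip_width: 0.0
```

```bash
cat > chk.py <<'E'
from h import *
import sys
im=save("scene",sys.argv[1]); im0=cv2.imread("pics/scene0.png")[:,:,::-1]
s=telemetry.observe();print(s['position'],s['force'])
for nm,(u,v),P in(("mains",(395,198),[.468,.279,.092]),("ext",(378,240),[.637,.023,.192]),("eng",(202,300),[.48,-.279,.107])):
    r=[]
    for f in(im0,im):
        m=cv2.inRange(cv2.cvtColor(np.ascontiguousarray(f),cv2.COLOR_RGB2HSV),(40,90,50),(85,255,255))[v-15:v+15,u-15:u+15]
        y,x=np.nonzero(m); r.append((x.mean(),y.mean(),y.min(),y.max()))
    q=proj("scene",[P,np.array(P)-[0,0,.008]]); print(nm,"shift",np.subtract(r[1],r[0]).round(2),"pred for 8mm",(q[1]-q[0]).round(2))
E
python3 chk.py pics/s5.png
```

```text
[0.63616314 0.02295901 0.18072392] [-1.35538294 -1.25681554  2.30969663]
mains shift [1.48 2.96 3.   2.  ] pred for 8mm [-0.35  2.71]
ext shift [-0.76  4.43  5.    2.  ] pred for 8mm [-0.37  3.33]
eng shift [-0.17  0.02  0.    0.  ] pred for 8mm [0.46 3.12]
```

Emit:
play_rows --pt "0 0 -0.3 0 0 0 0"

```text
clock: 15.65
position: [0.6362, 0.023, 0.1805]
tool_rot: [-2.941, 1.571, 0.643]
force: [-2.1, -0.7, 2.6]
grip_width: -0.0001
```

Emit:
play_rows --pt "0 0 -0.3 0 0 0 0"

```text
clock: 15.78
position: [0.6362, 0.023, 0.1802]
tool_rot: [-2.635, 1.571, 0.948]
force: [-1.7, -0.0, 2.4]
grip_width: 0.0003
```

Emit:
play_rows --pt "0 0 -0.2 0 0 0 0"

```text
clock: 15.9
position: [0.6363, 0.023, 0.1801]
tool_rot: [2.744, 1.571, 0.044]
force: [-3.7, -1.0, 6.8]
grip_width: 0.0006
```

Emit:
play_rows --pt "0 0 4 0 0 0 0" --pt "0 0 40 0 0 0 0" --pt "0 0 40 0 0 0 0" --pt "0 0 35 0 0 0 0" --pt "-5 -40 0 0 0 0 0" --pt "-5 -40 0 0 0 0 0"

```text
clock: 16.65
position: [0.6263, -0.0577, 0.2996]
tool_rot: [2.712, 1.57, 0.013]
force: [0.6, -1.0, 0.0]
grip_width: 0.0
```

```bash
python3 chk.py pics/s6.png
```

```text
[ 0.62546719 -0.06446275  0.29939652] [-0.26786961 -7.5563898   0.53344351]
mains shift [-0.4   2.73  3.    2.  ] pred for 8mm [-0.35  2.71]
ext shift [-0.46  2.74  2.    2.  ] pred for 8mm [-0.37  3.33]
eng shift [-0.09 -0.01  0.    0.  ] pred for 8mm [0.46 3.12]
```

The force rose to 6.8 N at the stop, and the cap now sits 2.7 px lower, so the extractor is fully in. Now the engraver.

Emit:
play_rows --pt "-28 -42 0 0 0 0 0" --pt "-32 -48 0 0 0 0 0" --pt "-32 -48 0 0 0 0 0" --pt "-30 -45 0 0 0 0 0" --pt "-23 -32 -10 0 0 0 0" --pt "0 0 -40 0 0 0 0" --pt "0 0 -45 0 0 0 0" --pt "0 0 -40 0 0 0 0"

```text
clock: 17.7
position: [0.4813, -0.2719, 0.1628]
tool_rot: [2.665, 1.57, -0.035]
force: [1.0, 0.1, -0.0]
grip_width: -0.0003
```

Emit:
play_rows --pt "0 0 -25 0 0 0 0" --pt "0 0 -12 0 0 0 0" --pt "0 0 -6 0 0 0 0" --pt "0 0 0 0 0 0 0" --pt "0 0 0 0 0 0 0"

```text
clock: 18.32
position: [0.4816, -0.2722, 0.1218]
tool_rot: [2.256, 1.57, -0.444]
force: [-0.4, 0.5, -0.1]
grip_width: -0.0001
```

Emit:
play_rows --pt "-1.5 -6.5 0 0 0 0 0" --pt "0 0 -6 0 0 0 0" --pt "0 0 -5 0 0 0 0" --pt "0 0 -1 0 0 0 0" --pt "0 0 -1 0 0 0 0" --pt "0 0 -1 0 0 0 0"

```text
clock: 19.08
position: [0.4798, -0.2785, 0.107]
tool_rot: [2.764, 1.571, 0.064]
force: [-0.1, -0.5, -0.7]
grip_width: -0.0004
```

Emit:
play_rows --pt "0 0 -1 0 0 0 0" --pt "0 0 -1 0 0 0 0"

```text
clock: 19.32
position: [0.4797, -0.2785, 0.105]
tool_rot: [2.159, 1.571, -0.54]
force: [0.5, 0.2, -0.6]
grip_width: -0.0002
```

Emit:
play_rows --pt "0 0 -1 0 0 0 0" --pt "0 0 -1 0 0 0 0"

```text
clock: 19.58
position: [0.4797, -0.2785, 0.1029]
tool_rot: [-3.015, 1.571, 0.568]
force: [0.2, -0.0, -0.1]
grip_width: 0.0003
```

Emit:
play_rows --pt "0 0 -0.6 0 0 0 0"

```text
clock: 19.7
position: [0.4797, -0.2785, 0.1024]
tool_rot: [0.836, 1.571, -1.864]
force: [-1.4, -0.0, 3.2]
grip_width: -0.0002
```

Contact at about 0.1027, so the stop should be near 0.095.

Emit:
play_rows --pt "0 0 -1 0 0 0 0" --pt "0 0 -1 0 0 0 0"

```text
clock: 19.95
position: [0.4797, -0.2785, 0.1004]
tool_rot: [2.593, 1.571, -0.106]
force: [-1.1, -0.3, 2.5]
grip_width: -0.0002
```

Emit:
play_rows --pt "0 0 -1 0 0 0 0"

```text
clock: 20.08
position: [0.4797, -0.2785, 0.0993]
tool_rot: [2.029, 1.571, -0.671]
force: [-1.4, -0.3, 3.1]
grip_width: -0.0002
```

Emit:
play_rows --pt "0 0 -0.8 0 0 0 0"

```text
clock: 20.2
position: [0.4797, -0.2785, 0.0985]
tool_rot: [-1.332, 1.571, 2.251]
force: [-1.4, -0.4, 3.0]
grip_width: 0.0005
```

Emit:
play_rows --pt "0 0 -0.7 0 0 0 0"

```text
clock: 20.32
position: [0.4797, -0.2785, 0.0978]
tool_rot: [-2.971, 1.571, 0.612]
force: [-0.9, 0.3, 2.5]
grip_width: 0.0001
```

Emit:
play_rows --pt "0 0 -0.7 0 0 0 0"

```text
clock: 20.45
position: [0.4797, -0.2785, 0.0972]
tool_rot: [2.801, 1.571, 0.101]
force: [-0.5, 0.1, 2.2]
grip_width: 0.0003
```

Emit:
play_rows --pt "0 0 -0.5 0 0 0 0"

```text
clock: 20.58
position: [0.4798, -0.2785, 0.0967]
tool_rot: [2.411, 1.571, -0.288]
force: [-0.3, -0.6, 2.6]
grip_width: -0.0002
```

Emit:
play_rows --pt "0 0 -0.4 0 0 0 0"

```text
clock: 20.7
position: [0.4797, -0.2785, 0.0963]
tool_rot: [-0.279, 1.571, -2.979]
force: [-0.2, -0.4, 3.0]
grip_width: 0.0001
```

Emit:
play_rows --pt "0 0 -0.4 0 0 0 0"

```text
clock: 20.82
position: [0.4797, -0.2785, 0.0959]
tool_rot: [1.015, 1.571, -1.684]
force: [-0.4, 0.2, 3.2]
grip_width: 0.0007
```

Emit:
play_rows --pt "0 0 -0.3 0 0 0 0"

```text
clock: 20.95
position: [0.4797, -0.2785, 0.0956]
tool_rot: [2.908, 1.571, 0.208]
force: [0.2, -0.4, 3.4]
grip_width: -0.0001
```

About 7.1 mm by height from contact. Two more small, guarded steps.

Emit:
play_rows --pt "0 0 -0.2 0 0 0 0"

```text
clock: 21.08
position: [0.4797, -0.2785, 0.0954]
tool_rot: [2.659, 1.571, -0.04]
force: [-0.5, 0.6, 3.2]
grip_width: -0.0
```

Emit:
play_rows --pt "0 0 -0.2 0 0 0 0"

```text
clock: 21.2
position: [0.4797, -0.2785, 0.0952]
tool_rot: [-2.877, 1.571, 0.707]
force: [-0.6, -0.1, 3.4]
grip_width: 0.0001
```

Emit:
play_rows --pt "0 0 4 0 0 0 0" --pt "0 0 40 0 0 0 0" --pt "0 0 50 0 0 0 0" --pt "0 0 50 0 0 0 0" --pt "0 0 50 0 0 0 0" --pt "0 0 0 0 0 0 0"

```text
clock: 21.95
position: [0.4809, -0.2791, 0.293]
tool_rot: [2.233, 1.565, -0.467]
force: [-0.3, 0.2, -1.3]
grip_width: 0.0001
```

```bash
python3 chk.py pics/s7.png; python3 - <<'E'
import cv2,numpy as np
a,b=cv2.imread("pics/scene0.png"),cv2.imread("pics/s7.png")
c=[np.hstack([cv2.resize(f[y:y+100,x:x+133],(399,300),interpolation=cv2.INTER_CUBIC) for f in(a,b)]) for x,y in((130,270),(345,175))]
cv2.imwrite("pics/c7.png",np.vstack(c))
E
```

```text
[ 0.48007654 -0.27869782  0.29078383] [ 0.68204651 -0.63936183 -0.29767586]
mains shift [-0.32  2.71  3.    2.  ] pred for 8mm [-0.35  2.71]
ext shift [-0.48  2.85  2.    2.  ] pred for 8mm [-0.37  3.33]
eng shift [0.45 2.54 2.   2.  ] pred for 8mm [0.46 3.12]
```

View pics/c7.png

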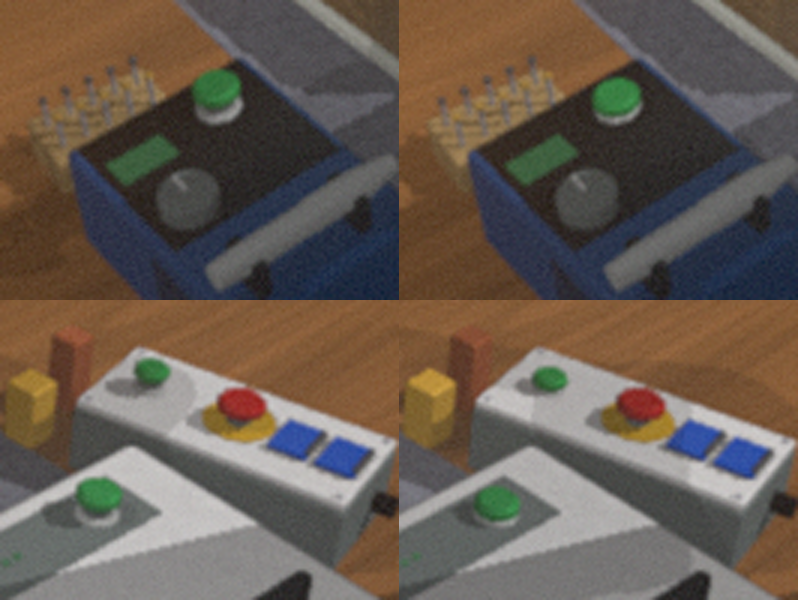

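All three caps are lower and nothing around them has moved. The engraver measures 6.5–7.4 mm in without having touched its stop, so I'll give it one more careful press to seat it properly.

Emit:
play_rows --pt "-0.5 0 -45 0 0 0 0" --pt "0 0 -50 0 0 0 0" --pt "0 0 -50 0 0 0 0" --pt "0 0 -25 0 0 0 0" --pt "0 0 -10 0 0 0 0" --pt "0 0 0 0 0 0 0" --pt "0 0 0 0 0 0 0"

```text
clock: 22.88
position: [0.4797, -0.2787, 0.1102]
tool_rot: [2.237, 1.569, -0.463]
force: [-0.3, 0.3, 0.6]
grip_width: -0.0001
```

Emit:
play_rows --pt "0 0 -6 0 0 0 0" --pt "0 0 -4 0 0 0 0" --pt "0 0 -2 0 0 0 0" --pt "0 0 -1 0 0 0 0" --pt "0 0 0 0 0 0 0"

```text
clock: 23.5
position: [0.4792, -0.2785, 0.0962]
tool_rot: [-1.24, 1.571, 2.343]
force: [-1.2, -0.0, -0.1]
grip_width: -0.0003
```

Emit:
play_rows --pt "0 0 -0.5 0 0 0 0"

```text
clock: 23.62
position: [0.4793, -0.2785, 0.0958]
tool_rot: [2.255, 1.571, -0.445]
force: [0.4, -0.2, 1.6]
grip_width: 0.0003
```

Emit:
play_rows --pt "0 0 -0.4 0 0 0 0"

```text
clock: 23.75
position: [0.4792, -0.2785, 0.0953]
tool_rot: [2.148, 1.571, -0.552]
force: [0.5, 0.4, 0.3]
grip_width: -0.0
```

Emit:
play_rows --pt "0 0 -0.2 0 0 0 0"

```text
clock: 23.88
position: [0.4792, -0.2785, 0.0951]
tool_rot: [1.944, 1.571, -0.756]
force: [-1.1, 0.1, 2.5]
grip_width: 0.0002
```

Emit:
play_rows --pt "0 0 -0.2 0 0 0 0"

```text
clock: 24.0
position: [0.4793, -0.2785, 0.0951]
tool_rot: [2.238, 1.571, -0.462]
force: [-1.8, 0.8, 6.9]
grip_width: 0.0001
```

Emit:
play_rows --pt "0 0 -0.15 0 0 0 0"

```text
clock: 24.12
position: [0.4793, -0.2785, 0.0951]
tool_rot: [2.12, 1.571, -0.58]
force: [-2.7, 1.3, 9.4]
grip_width: -0.0001
```

The engraver is against its stop, at a peak of about 9 N. I'll lift clear, check once more and hand in.

Emit:
play_rows --pt "0 0 4 0 0 0 0" --pt "0 0 40 0 0 0 0" --pt "0 0 50 0 0 0 0" --pt "0 0 50 0 0 0 0" --pt "0 0 40 0 0 0 0" --pt "0 0 0 0 0 0 0" --pt "0 0 0 0 0 0 0"

```text
clock: 25.0
position: [0.4789, -0.2784, 0.2783]
tool_rot: [-0.797, 1.57, 2.786]
force: [-0.4, 0.3, 0.5]
grip_width: -0.0
```

```bash
python3 chk.py pics/s8.png && python3 -c "
from workcell import workorder; print(workorder.job_done())"
```

```text
[ 0.47879934 -0.27830243  0.27787566] [-1.03385475  0.14487159 -0.62314979]
mains shift [-0.32  2.73  3.    2.  ] pred for 8mm [-0.35  2.71]
ext shift [-0.35  2.81  2.    2.  ] pred for 8mm [-0.37  3.33]
eng shift [0.31 2.58 2.   2.  ] pred for 8mm [0.46 3.12]
the job is handed in; nothing more can be done
None
```

All three green buttons are pressed in, in the order mains, extractor, engraver, and the job was handed in at about 25 s. However, I may have broken the 15 N limit on the mains button.

- **Possible failure on force:** my last 0.4 mm step on the mains button, against its stop, made the wrist reading jump to 15.1 N. Sensor noise is about 1 N, so I can't say whether the true contact force stayed under 15 N. I lifted off at once. The other two peaked at about 7 N (extractor) and 9 N (engraver).
- **Extractor pressed twice:** the picture check showed the first press had gone in only about 3.5–4 mm, although the arm height suggested about 7.5 mm. I went back and pressed it to its stop before touching the engraver.
- **Engraver pressed twice:** the first press stopped just short of its stop, so I pressed it again until it was seated.

In the last picture the cap shifts, compared with those expected for the full 8 mm, were:

| Button | Measured (px) | Expected (px) |
|---|---|---|
| Mains | 2.7 | 2.7 |
| Extractor | 2.8 | 3.3 |
| Engraver | 2.6 | 3.1 |

The extractor and engraver shifts read a little low, but the force rose sharply at the stop on both.

The extractor and engraver caps were met about 4 mm lower than their stated heights. I did not find out why.

In the last crops I viewed, before the final engraver press, the red stop, both seal stones and the bur block were unmoved, and so were the mains box, extractor and engraver as far as they showed. The slab was outside those crops, though the arm never went near its height. After the last lift the arm was clear of everything.

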